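Register a specimen carrier against the datum stops of its nest

TASK

Take the metal specimen carrier by its handle and set it on the base plate of the metal nest without dropping it, short of both the long fence and the end stop, and press it down firmly so that it seats flat. Keeping it flat, slide it under the fence's lip until its long side is flush against the fence, still short of the end stop, and then slide it along the fence until it is fully home against the end stop. Let go, leaving it flat and square against both, and do not disturb the loose can and roll of tape.

Things in the scene. Friction and masses are not known exactly. Their poses are not given: they have to be found in the camera images.
- carrier_handle (a point): Centre of the handle bar on top of the carrier, the place to grip from above: bar 14 mm wide along x (close the fingers along x), 58 mm long along y, 18 mm high, 55 mm above the carrier's underside; open space of 32 mm height below the bar. Axes as the carrier's.
- carrier: Loose specimen carrier: an aluminium plate 60 mm wide (x), 84 mm long (y), 14 mm thick with four round recesses and a bridge handle 64 mm high overall. Origin at the centre of its underside, z up. 0.2 to 0.4 kg. Works either way round. Starts on the table, left of the nest as seen from the robot. A tall microscope (up to 0.52 m high) stands at its left, another beyond the nest: come down from above.
- nest: The nest: a fixed aluminium fixture, base plate 12 mm thick, x = -50 to 44 and y = -62 to 56 mm. Origin on the table straight below nest_home, same axes. The -x and -y edges are open, nothing stands there. With its centre at x = -16, y = -16 mm, long side along y, the carrier lies on the plate 16 mm short of the fence and of the end stop and 10 mm short of the lip.
- nest_home (a point): Point on the top face of the base plate (12 mm above the table) where the centre of the carrier's underside lies when the carrier is home against both stops. x points to the fence (slide this way first), y along the fence to the end stop (slide this way last), z up.
- nest_fence (a point): Foot of the long fence, on the plate's top at the middle of the fence's flat inner face (nest x = 30, y = -2 mm); axes as the nest's. The fence is 76 mm long along y; its top is 21 mm above the plate. Its dark lip overhangs the plate by 6 mm towards -x, underside 17 mm above the plate, so the carrier's edge must slide in under it with 3 mm to spare.
- nest_stop (a point): Foot of the end stop, on the plate's top at the middle of the stop's flat inner face (nest x = -2, y = 42 mm); axes as the nest's. The stop is a block 40 mm long along x, 12 mm high above the plate; its face looks to -y.
- objective_can: Bystander, loose: screw-top can 38 mm across, 54 mm high; origin at its underside.
- label_tape: Bystander, loose: roll of tape lying flat, 66 mm across, 19 mm high; origin at its underside.
Not all that is in view belongs to the job. Leave any brown, red or turquoise look-alike of the carrier alone.

How it is judged (in metres and radians):
On the way, in this order (a step that is already met when the one before it is completed fails the run):
1. the carrier is pressed flat onto the base plate (with more than 4.5 N, its weight included), at least 5 mm short of the fence and 5 mm short of the end stop (z of carrier in the frame of nest_home between -0.003 and 0.0022 m and angle between carrier's own z axis and vertical below 0.03 rad and x of carrier in the frame of nest_home between -0.04 and -0.005 m and y of carrier in the frame of nest_home between -0.045 and -0.005 m and contact force between carrier and nest above 4.5 N), for 0.1 s.
2. the carrier is flat under the lip and flush against the long fence (gap under 2.5 mm), still at least 4 mm short of the end stop (z of carrier in the frame of nest_home between -0.003 and 0.0022 m and angle between carrier's own z axis and vertical below 0.03 rad and x of carrier in the frame of nest_home between -0.0025 and 0.003 m and angle between the y axis of carrier and the y axis of nest, either way round below 0.035 rad and y of carrier in the frame of nest_home below -0.004 m), for 0.1 s.
At the end, for the whole second after the job is handed in: The carrier lies at rest on the base plate, flat within about 1.7 degrees, under the lip, against the long fence and against the end stop with gaps under 2.5 mm, square to the fence within 2 degrees (z of carrier in the frame of nest_home between -0.003 and 0.0022 m and angle between carrier's own z axis and vertical below 0.03 rad and x of carrier in the frame of nest_home between -0.0025 and 0.003 m and angle between the y axis of carrier and the y axis of nest, either way round below 0.035 rad and y of carrier in the frame of nest_home between -0.0025 and 0.003 m and linear speed of carrier below 0.01 m/s); the robot touches nothing.
It fails at once if the carrier is let go more than 8 mm above the base plate (contact force between the fingers and carrier below 0.01 N and z of carrier in the frame of nest_home above 0.008 m and horizontal distance between carrier and nest_home below 0.08 m).
It fails at once if the carrier is tipped over (angle between carrier's own z axis and vertical above 0.6 rad).
It fails at once if the can is moved by more than 20 mm (distance of objective_can from where it was at the start of the episode above 0.02 m).
It fails at once if the roll of tape is moved by more than 20 mm (distance of label_tape from where it was at the start of the episode above 0.02 m).
It also fails if it takes over 54 s, if anything falls off the work surface, if the arm or the gripper's body presses on something with over 40 N, if the wrist force passes 120 N, or if a joint passes its speed limit or range.

ROBOT

A 6-joint arm with a two-finger parallel gripper is mounted at the origin on a cart in front of the work surface, level with it; the furniture and walls round the work are solid. World frame = base frame: x ahead of the robot, y to its left, z up, the work surface at z = 0. Lengths are in mm, angles in rad, forces in N, time in s.
With the tool pointing down it reaches from about 200 to 875 mm from the base axis. Payload 3.4 kg.
Tool frame: the origin (TCP) lies on the centre line of the jaws, within the pads' length; the fingertips stand 8 mm ahead of it and the grasp point (between the pads) lies 11 mm behind it; x points along the fingers, y is the direction in which the jaws open and shut, and the axes are right-handed (so a half turn about x gives the same grasp; the last joint's range is limited). The gripper opens to 94 mm and grips with 3 to 60 N. Pads are 16 mm wide; open, the fingers measure 119 mm over their backs; the gripper's body (75 mm by 177 mm) begins 78 mm behind the grasp point.
Start: joints at [-1.374, 0.276, 1.505, -0, 1.361, -0.121], TCP at [179.674, -546.243, 213.493] pointing down, gripper open.
Joint ranges: [-2.89, 2.89], [-0.75, 2.08], [0.22, 2.7], [-1.18, 4.32], [0.11, 2.71], [-2.7, 2.7]. Speed limits (rad/s): [2.57, 2.57, 3.14, 3.14, 3.14, 3.14].

INTERFACE

Orientations are given as a unit quaternion [x, y, z, w].
In Python, from plant import arm gives the robot as it stands. The module is installed in compiled form; this text tells all that it offers. Calls block until the motion is done:
- arm.move_pose(position, orientation): joint-space move of the TCP to a pose.
- arm.movel(position, ori=None, vel=150): straight line of the TCP; ori=None keeps the orientation; vel is the mean speed in mm/s.
- arm.set_joints(angles): joint-space move.
- arm.command_gripper(opening, effort=None): finger opening in mm; effort is the grip in N (None keeps the last); returns when the fingers have stopped.
- arm.pause(seconds).
- arm.inverse_kinematics(position, orientation): joint angles nearest the present ones, or None.
- arm.get_image(name): name is "side" or "top" or "wrist"; returns the picture (400x640x3 uint8, red, green, blue); there is no depth.
- arm.get_calibration(name): a dict with "K" (3x3 intrinsics, pixels), "dist" ([k1, k2, p1, p2, k3] as OpenCV has them; the pictures are not rectified), "pose" (4x4, takes a point from camera to world coordinates). Camera axes: x right, y up, looking along -z (the intrinsics and any distortion apply to the point x, -y, -z); pixel columns grow to the right and rows downward; lengths in mm; the calibration is good to about 2 mm. A picture is of the moment at which its call begins: read the wrist's pose just before it. get_calibration takes no time and is no camera call; for the wrist camera it gives the pose at the moment of the call.
A pose or a line that the arm cannot do raises arm.PlanningError and nothing moves.
- arm.job_done(): hands the job in, once; it reports no verdict.
Trained networks look in the newest picture that a camera, given by its name, has taken for a name from the list of things; names that differ only in an ending like _2 or _b are one class to them, and where a whole thing is asked for, a point or a joint stands for the part that bears it (a point fixed in the world has none). Each returns a list of dicts, best first, with "conf" (0 to 1); they miss things now and then, are a little off and sometimes report something else, mostly with a low value. They report only what shows in the picture. A call takes as long as a camera call. They do not tell look-alikes from the thing itself.
- arm.recognise(label, camera): "xyz" ([x, y, z] in mm, in world coordinates, good to about 4 mm: the middle of the surface that is visible of it).
- arm.trace(label, camera): "mask" (400x640 bool, what is visible of it).
Readings, each from a call of its own:
- arm.current_time(): time.
- arm.current_joint_positions(): joint angles.
- arm.current_qd(): joint speeds.
- arm.current_effort(): joint torques, N m.
- arm.current_eef_pos(): TCP position.
- arm.current_ee_rot(): TCP orientation.
- arm.current_force(): force on the tool from outside, world axes, zero at the start.
- arm.current_torque(): the same for the moment, N m.
- arm.current_width(): finger opening in mm.
Only numpy, scipy, OpenCV 4.12 (cv2) and the standard library are available. Lean on these libraries where they do the work, as an engineer would, in place of code of your own. Each camera call takes 0.05 s, during which the arm holds its last target. There are 200 camera calls.

## Working session

There is one attempt and no reset: what is moved stays moved. The work goes in short steps, each a Python script; the robot and the scene stay as the last script left them, time stands still between calls to the robot, and variables do not carry over. Pictures are saved under pics/ and viewed, about 8 in all and at most 12, crops included, and the job is handed in when it is done.

```bash
mkdir -p pics; ls; cat > h.py <<'E'
import numpy as np, cv2
from plant import arm
def save(n,im): cv2.imwrite('pics/'+n,im[...,::-1])
def pix(cal,P):
    P=np.atleast_2d(np.array(P,float)); T=np.linalg.inv(cal['pose'])
    c=(P@T[:3,:3].T+T[:3,3])*[1,-1,-1]
    return cv2.projectPoints(c.reshape(-1,1,3),np.zeros(3),np.zeros(3),np.array(cal['K'],float),np.array(cal['dist'],float))[0].reshape(-1,2)
def ray(cal,uv,z):
    u=cv2.undistortPoints(np.array(uv,float).reshape(-1,1,2),np.array(cal['K'],float),np.array(cal['dist'],float)).reshape(-1,2)
    d=np.c_[u[:,0],-u[:,1],-np.ones(len(u))]@cal['pose'][:3,:3].T; o=cal['pose'][:3,3]
    return o+d*((np.array(z)-o[2])/d[:,2])[:,None]
E
python3 - <<'E'
from h import *
print(arm.current_time())
for c in ['top','side']:
    im=arm.get_image(c); save(c+'0.png',im)
    for l in ['carrier','carrier_handle','nest','nest_home','nest_fence','nest_stop','objective_can','label_tape']:
        print(c,l,[(np.round(d['xyz']).tolist(),round(d['conf'],2),pix(arm.get_calibration(c),d['xyz'])[0].round().tolist()) for d in arm.recognise(l,c)])
    print(np.round(arm.get_calibration(c)['pose'],2).tolist())
E
```

```text
pics
0.0
top carrier [([363.0, -257.0, 12.0], 0.82, [319.0, 234.0]), ([430.0, -699.0, 15.0], 0.74, [445.0, 216.0]), ([634.0, -236.0, 13.0], 0.63, [314.0, 158.0]), ([577.0, 126.0, 17.0], 0.6, [213.0, 173.0])]
top carrier_handle [([577.0, 124.0, 13.0], 0.91, [213.0, 173.0]), ([430.0, -704.0, 15.0], 0.79, [446.0, 216.0]), ([365.0, -260.0, 16.0], 0.66, [320.0, 234.0]), ([634.0, -236.0, 15.0], 0.42, [314.0, 158.0])]
top nest [([373.0, -382.0, 11.0], 0.69, [355.0, 232.0])]
top nest_home [([372.0, -380.0, 15.0], 0.68, [354.0, 232.0])]
top nest_fence [([376.0, -380.0, 11.0], 0.67, [355.0, 231.0])]
top nest_stop [([370.0, -377.0, 11.0], 0.59, [354.0, 233.0])]
top objective_can []
top label_tape []
[[0.01, 0.99, -0.17, 213.65], [-1.0, 0.01, -0.0, -277.73], [-0.0, 0.17, 0.99, 1539.8], [0.0, 0.0, 0.0, 1.0]]
side carrier [([358.0, -258.0, 17.0], 0.95, [310.0, 237.0]), ([620.0, -251.0, 17.0], 0.64, [310.0, 179.0]), ([449.0, -722.0, 16.0], 0.43, [475.0, 215.0])]
side carrier_handle [([445.0, -724.0, 16.0], 0.63, [476.0, 216.0])]
side nest [([365.0, -380.0, 13.0], 0.92, [356.0, 236.0])]
side nest_home [([366.0, -379.0, 15.0], 0.89, [356.0, 235.0])]
side nest_fence [([369.0, -382.0, 11.0], 0.57, [357.0, 235.0])]
side nest_stop [([369.0, -383.0, 13.0], 0.77, [357.0, 235.0])]
side objective_can [([507.0, -176.0, 48.0], 0.63, [283.0, 193.0])]
side label_tape [([376.0, -502.0, 19.0], 0.62, [401.0, 231.0]), ([508.0, -174.0, 49.0], 0.48, [282.0, 193.0])]
[[0.02, 0.62, -0.78, -519.0], [-1.0, -0.0, -0.03, -305.82], [-0.02, 0.78, 0.62, 830.08], [0.0, 0.0, 0.0, 1.0]]
```

```bash
python3 - <<'E'
import cv2,numpy as np
a=cv2.imread('pics/top0.png')[110:290,160:500];b=cv2.imread('pics/side0.png')[120:300,200:540]
cv2.imwrite('pics/both0.png',np.vstack([cv2.resize(x,None,fx=1.65*1.0,fy=1.65,interpolation=cv2.INTER_CUBIC) for x in (a,b)]))
E
```

```text
(no output)
```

View pics/both0.png

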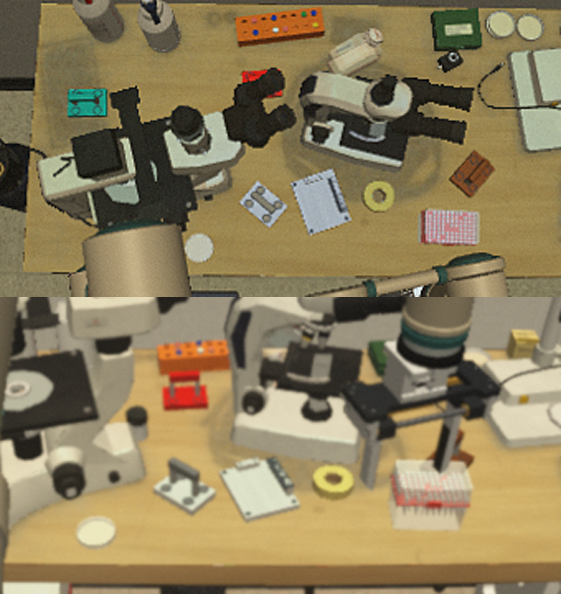

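Picture 1: look-alikes in the top view are turquoise (213,173), red (314,158) and brown (445,216). The bare-metal carrier is at (319,234), left of the nest at (355,232), and the tape is at (389,229). I choose the grey one and will check it with the wrist camera.

```bash
python3 - <<'E'
from h import *
from scipy.spatial.transform import Rotation as R
q=arm.current_ee_rot(); Rt=R.from_quat(q).as_matrix(); p=np.array(arm.current_eef_pos())
print(np.round(Rt,2).tolist())
c=arm.get_calibration('wrist'); print(np.round(c['K']).tolist(),c['dist'])
T=Rt.T@c['pose'][:3,:3]; print('cam axes in tool',np.round(T,2).tolist(),'off',np.round(Rt.T@(c['pose'][:3,3]-p)))
for yaw in np.deg2rad(np.arange(-180,180,30)):
    Rn=np.c_[[0,0,-1],[np.cos(yaw),np.sin(yaw),0],[np.sin(yaw),-np.cos(yaw),0]]
    Rn=np.c_[[0,0,-1],[np.cos(yaw),np.sin(yaw),0],np.cross([0,0,-1],[np.cos(yaw),np.sin(yaw),0])]
    j=arm.inverse_kinematics([350,-310,250],R.from_matrix(Rn).as_quat())
    print(round(np.rad2deg(yaw)),None if j is None else np.round(j,2), np.round(Rn@(Rt.T@(c['pose'][:3,3]-p))))
E
```

```text
[[0.0, 0.31, -0.95], [-0.0, -0.95, -0.31], [-1.0, 0.0, 0.0]]
[[323.0, 0.0, 322.0], [0.0, 323.0, 204.0], [0.0, 0.0, 1.0]] [-0.01783967  0.          0.          0.          0.        ]
cam axes in tool [[-0.0, 0.26, -0.97], [1.0, -0.0, -0.0], [-0.0, -0.97, -0.26]] off [-171.    1.  -76.]
-180 [-0.87  0.09  1.65 -0.    1.4   2.27] [ -1. -76. 171.]
-150 [-0.87  0.09  1.65 -0.    1.4   1.74] [ 37. -66. 171.]
-120 [-0.87  0.09  1.65  0.    1.4   1.22] [ 65. -39. 171.]
-90 [-0.87  0.09  1.65 -0.    1.4   0.7 ] [ 76.  -1. 171.]
-60 [-0.87  0.09  1.65  0.    1.4   0.17] [ 66.  37. 171.]
-30 [-0.87  0.09  1.65 -0.    1.4  -0.35] [ 39.  65. 171.]
0 [-0.87  0.09  1.65 -0.    1.4  -0.87] [  1.  76. 171.]
30 [-0.87  0.09  1.65 -0.    1.4  -1.4 ] [-37.  66. 171.]
60 [-0.87  0.09  1.65 -0.    1.4  -1.92] [-65.  39. 171.]
90 [-0.87  0.09  1.65 -0.    1.4  -2.44] [-76.   1. 171.]
120 None [-66. -37. 171.]
150 None [-39. -65. 171.]
```

```bash
cat >> h.py <<'E'
from scipy.spatial.transform import Rotation as R
def down(yaw):
    y=np.array([np.cos(yaw),np.sin(yaw),0]); return R.from_matrix(np.c_[[0,0,-1],y,np.cross([0,0,-1],y)]).as_quat()
E
python3 - <<'E'
from h import *
arm.move_pose([340,-320,230],down(-np.pi/2))
im=arm.get_image('wrist'); save('w1.png',im); c=arm.get_calibration('wrist'); np.save('w1.npy',c)
for l in ['carrier','carrier_handle','nest_home','nest_fence','nest_stop','objective_can','label_tape']:
    print(l,[(np.round(d['xyz']).tolist(),round(d['conf'],2),pix(c,d['xyz'])[0].round().tolist()) for d in arm.recognise(l,'wrist')])
print(arm.current_time(),arm.current_force())
E
```

```text
carrier [([425.0, -678.0, 14.0], 0.9, [625.0, 110.0]), ([368.0, -258.0, 13.0], 0.71, [268.0, 159.0])]
carrier_handle [([370.0, -260.0, 21.0], 0.96, [268.0, 158.0]), ([427.0, -676.0, 19.0], 0.56, [628.0, 109.0])]
nest_home [([376.0, -383.0, 13.0], 0.93, [373.0, 152.0])]
nest_fence [([376.0, -379.0, 10.0], 0.62, [369.0, 152.0])]
nest_stop [([382.0, -381.0, 14.0], 0.58, [371.0, 147.0]), ([386.0, -499.0, 16.0], 0.41, [471.0, 144.0])]
objective_can [([512.0, -179.0, 53.0], 0.95, [174.0, 16.0])]
label_tape [([391.0, -504.0, 17.0], 0.74, [477.0, 140.0])]
2.375 [-0.43551591  1.24417807 -0.37655777]
```

View pics/w1.png

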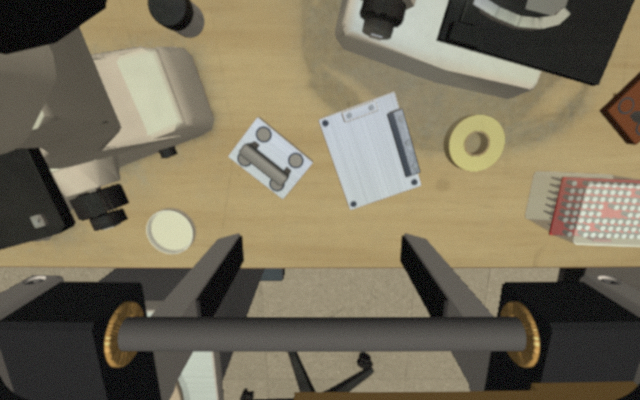

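Picture 2: the grey carrier is at (270,158) and the nest at (371,150), with its fence on the image right (-Y) and its stop at the top (+X). The tape is at (477,142) and the can at (174,12). I'll go lower for precision.

```bash
python3 - <<'E'
from h import *
arm.movel([305,-325,130],vel=250)
im=arm.get_image('wrist'); save('w2.png',im); c=arm.get_calibration('wrist'); np.save('w2.npy',c)
p=pix(c,[[375,-260,15],[375,-380,12]]); print(p,arm.current_time())
x0,y0=(p.min(0)-[90,75]).astype(int); x0,y0=max(x0,0),max(y0,0); cr=im[y0:y0+170,x0:x0+320]
print(x0,y0,cr.shape); save('w2c.png',cv2.resize(cr,None,fx=2.5,fy=2.5,interpolation=cv2.INTER_CUBIC))
E
```

```text
[[243.51878377 126.5991275 ]
 [381.38763229 126.47636869]] 3.0
153 51 (170, 320, 3)
```

View pics/w2c.png

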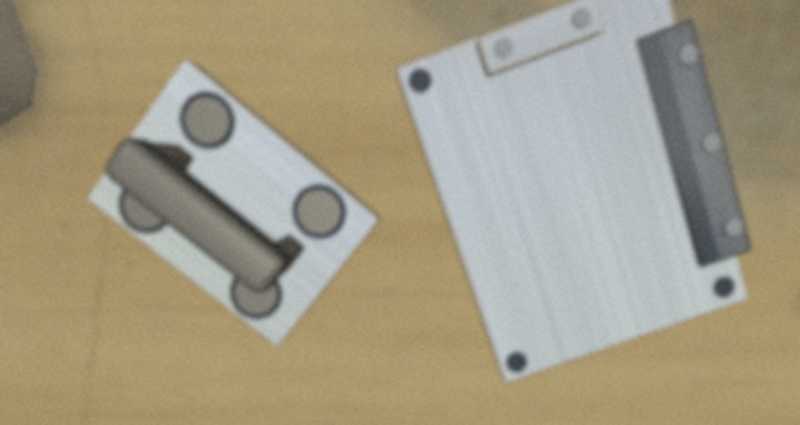

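```bash
cat > fit.py <<'E'
from h import *
from scipy.optimize import least_squares
def place(s,P):
    P=np.array(P,float); c,d=np.cos(s[2]),np.sin(s[2])
    return np.c_[s[0]+c*P[:,0]-d*P[:,1],s[1]+d*P[:,0]+c*P[:,1],P[:,2]]
def fit(c,uv,P,s0):
    f=lambda s:(pix(c,place([s[0],s[1],s[2]/100],P))-uv).ravel()
    r=least_squares(f,[s0[0],s0[1],s0[2]*100],loss='soft_l1'); s=r.x*[1,1,.01]
    return s,f(r.x).reshape(-1,2)
E
python3 - <<'E'
from fit import *
c=np.load('w2.npy',allow_pickle=True).item()
U=lambda a:(np.array(a,float)+.5)/2.5-.5+[153,51]
n=[(398,69,-50,56,12),(506,381,-50,-62,12),(746,298,44,-62,12),(638,40,24,36,33),(700,267,24,-40,33)]
n=np.array(n,float); s,e=fit(c,U(n[:,:2]),n[:,2:],[375,-380,-1.3]); print('nest',s,np.round(e,1).tolist())
k=[(186,60),(379,219),(277,345),(89,200)]
# long edge: (186,60)-(379,219)
P=[(-30,42,14),(-30,-42,14),(30,-42,14),(30,42,14)]
P=[(30,42,14),(30,-42,14),(-30,-42,14),(-30,42,14)]
for s0 in ([370,-260,1],[370,-260,-2],[370,-260,-.6],[370,-260,2.5]):
    s2,e=fit(c,U(k),P,s0); print('car',s2,np.round(e,1).tolist())
print(ray(c,U([(129,148),(268,280)]),64))
print(place(s2,[(0,0,0)]))
E
```

```text
nest [ 379.57782978 -384.38524722   -1.22408186] [[-1.3, -0.7], [-0.4, 1.4], [1.7, 0.6], [-0.0, -0.9], [0.4, 0.3]]
car [ 368.25361568 -261.68481963   -0.68798846] [[-0.3, -0.9], [0.8, 0.2], [0.5, 1.5], [-1.2, -0.1]]
car [ 368.25361565 -261.68481957   -0.68798847] [[-0.3, -0.9], [0.8, 0.2], [0.5, 1.5], [-1.2, -0.1]]
car [ 368.25361569 -261.68481964   -0.68798846] [[-0.3, -0.9], [0.8, 0.2], [0.5, 1.5], [-1.2, -0.1]]
car [ 368.05398241 -296.19178216    2.57580538] [[81.2, 113.5], [-77.3, -0.3], [-2.5, -112.2], [156.3, 0.7]]
[[ 387.81291225 -244.17081302   64.        ]
 [ 350.17528029 -281.94788629   64.        ]]
[[ 368.05398241 -296.19178216    0.        ]]
```

```bash
python3 - <<'E'
import cv2,numpy as np
a=cv2.imread('pics/w2.png')[:260];b=cv2.imread('pics/side0.png')[0:320,100:440]
b=cv2.resize(b,(0,0),fx=1.02,fy=1.02)
w=cv2.imread('pics/w2.png')[:230,:420]; s=cv2.resize(b,(0,0),fx=1.1,fy=1.1)
H=max(w.shape[0],s.shape[0]); o=np.zeros((H,w.shape[1]+s.shape[1],3),np.uint8); o[:w.shape[0],:w.shape[1]]=w;o[:s.shape[0],w.shape[1]:]=s
print(o.shape); cv2.imwrite('pics/mic.png',o)
E
```

```text
(359, 802, 3)
```

View pics/mic.png

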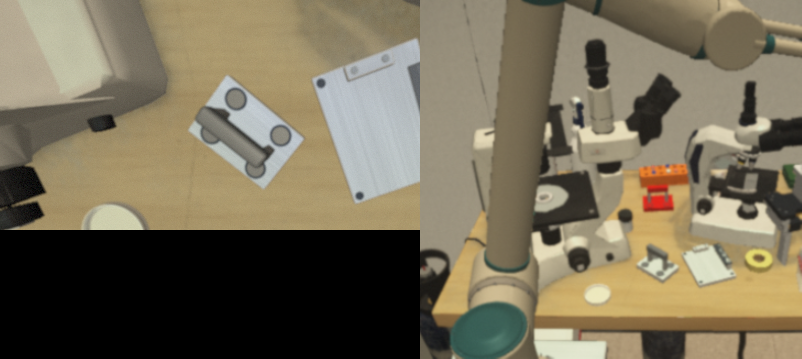

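```bash
python3 - <<'E'
from fit import *
w1=np.load('w1.npy',allow_pickle=True).item();w2=np.load('w2.npy',allow_pickle=True).item()
S=arm.get_calibration('side');T=arm.get_calibration('top')
def tri(a,ua,b,ub):
    r=least_squares(lambda X:np.r_[pix(a,X)[0]-ua,pix(b,X)[0]-ub],[400,-200,150]); return np.round(r.x),np.round(r.fun,1)
print('foot',tri(w1,(212,115),w2,(167,75)))
print('eyep',tri(S,(332,80),T,(337,180)))
print('stage corner side+top',tri(S,(258,187),T,(272,232)))
print('slab w1(108,150)/top', [ray(w1,[(112,100)],z).round().tolist() for z in (100,200,250)])
print([ray(S,[(258,187)],z).round().tolist() for z in (100,150,200,250)],[ray(T,[(304,172)],z).round().tolist() for z in (200,300,400)])
E
```

```text
foot (array([ 419., -190.,   -3.]), array([ 0.2, -0.2, -0.1,  0.1]))
eyep (array([ 467., -312.,  408.]), array([-1.4,  0. ,  1.6, -0. ]))
stage corner side+top (array([ 353., -128.,  185.]), array([-3.4,  0. ,  4.3, -0.5]))
slab w1(108,150)/top [[[432.0, -135.0, 100.0]], [[426.0, -197.0, 200.0]], [[424.0, -228.0, 250.0]]]
[[[467.0, -114.0, 100.0]], [[400.0, -127.0, 150.0]], [[332.0, -140.0, 200.0]], [[265.0, -153.0, 250.0]]] [[[539.0, -210.0, 200.0]], [[514.0, -215.0, 300.0]], [[490.0, -220.0, 400.0]]]
```

Microscope geometry leaves tight room for the camera, so I tilt the tool 0.2 rad about the jaw axis, away from both microscopes. The pads still lie flat on the bar.

```bash
cat >> h.py <<'E'
def tool(yaw,tilt=0.2):  # tilt about the jaw axis: body leans toward +z_tool (towards the base)
    return (R.from_quat(down(yaw))*R.from_euler('y',tilt)).as_quat()
def tcp(g,q): return np.array(g,float)+11*R.from_quat(q).as_matrix()[:,0]  # TCP for a grasp point
def F(): return np.round(arm.current_force(),1)
E
python3 - <<'E'
from h import *
yaw=-0.688; q=tool(yaw); Rm=R.from_quat(q).as_matrix(); print(Rm.round(2).tolist())
g=[368.3,-261.7]
print(arm.inverse_kinematics(tcp([*g,53],q),q), arm.inverse_kinematics(tcp([380,-384,65],tool(-1.224)),tool(-1.224)))
if -Rm[:,0][:2]@[-.635,-.772]>0:
    arm.command_gripper(60,40)
    arm.movel(tcp([350,-280,150],q),q,vel=120); print(F())
    arm.movel(tcp([*g,120],q),vel=100); print(F(),arm.current_time())
    im=arm.get_image('wrist'); save('w3.png',im)
    c=arm.get_calibration('wrist'); print(pix(c,[[*g,64]]))
E
```

```text
[[0.13, 0.77, -0.62], [0.15, -0.63, -0.76], [-0.98, 0.0, -0.2]]
[-0.93500521  0.27856687  2.02027579  0.24702272  0.90728293 -0.40590069] [-1.05688456  0.33855121  1.87855489  0.25148214  0.90635287  0.01333222]
[-0.8 -0.1 -0.7]
[-0.2  0.6  0.6] 5.3
[[318.95761556 242.31443232]]
```

View pics/w3.png

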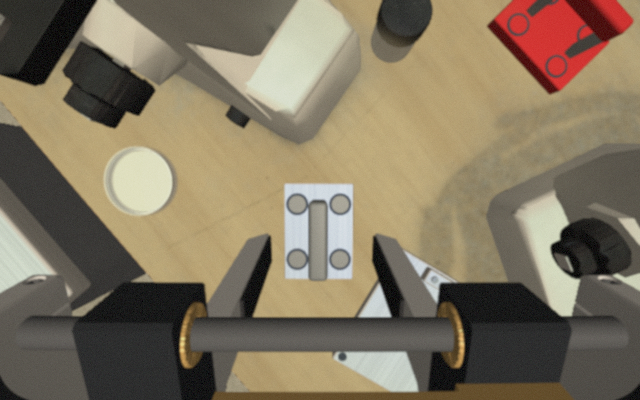

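Picture 5: the grey carrier sits square between the fingers, with the bar centre at (318,241) against a prediction of (319,242). The can is at (404,18). Descend and grip.

```bash
python3 - <<'E'
from h import *
q=tool(-0.688); g=[368.3,-261.7]
arm.movel(tcp([*g,70],q),vel=100); print(F())
arm.movel(tcp([*g,53],q),vel=50); print(F())
arm.command_gripper(5,40); arm.pause(0.2); print('w',arm.current_width(),F(),arm.current_eef_pos()-tcp([*g,53],q))
arm.movel(tcp([*g,61],q),vel=40); arm.pause(.2); print('w',arm.current_width(),F(),arm.current_torque())
arm.movel(tcp([*g,105],q),vel=80); print('w',arm.current_width(),F(),arm.current_time())
E
```

```text
[-0.6 -0.1  0.2]
[ 0.5 -0.3 -0. ]
w 13.648148993891532 [-2.2  1.2  1.5] [-0.38142831  0.46984214 -0.07261182]
w 13.704362064418717 [ 0.9 -0.2 -2.8] [-0.14244418  0.10144684  0.03553009]
w 13.770636275046098 [-0.  -0.3 -2. ] 8.7167
```

```bash
cat >> h.py <<'E'
N=[379.6,-384.4,-1.224]
def nw(x,y,z,N=N):
    c,s=np.cos(N[2]),np.sin(N[2]); return [N[0]+c*x-s*y,N[1]+s*x+c*y,z]
E
python3 - <<'E'
from fit import *
q=tool(N[2])
arm.movel(tcp([355,-320,115],q),q,vel=100); print(F())
arm.movel(tcp(nw(-30,-30,110),q),vel=80); print(F(),arm.current_time())
im=arm.get_image('wrist'); c=arm.get_calibration('wrist'); np.save('w4.npy',c)
M=[(-50,56,12),(-50,-62,12),(44,-62,12),(44,56,12),(24,36,33),(24,-40,33),(36,-40,33),(-22,42,24),(18,42,24)]
p=pix(c,place(N,M)); print(p.round(1).tolist())
for u in p: cv2.circle(im,tuple(np.round(u*16).astype(int).tolist()),24,(255,0,0),1,shift=4)
x0,y0,x1,y1=max(0,int(p[:,0].min())-40),max(0,int(p[:,1].min())-30),int(p[:,0].max())+40,min(int(p[:,1].max())+30,390)
cr=im[y0:y1,x0:x1]; k=min(800/cr.shape[1],600/cr.shape[0],3); print(x0,y0,k); save('w4.png',cv2.resize(cr,None,fx=k,fy=k,interpolation=cv2.INTER_CUBIC))
E
```

```text
[ 0.3 -0.2 -1.9]
[ 0.5  0.6 -2.2] 10.2417
[[296.4, 131.2], [297.1, 272.1], [407.9, 272.0], [410.3, 131.3], [391.3, 153.2], [390.0, 251.6], [405.4, 251.5], [330.7, 146.6], [381.3, 146.6]]
256 101 2.985074626865672
```

View pics/w4.png

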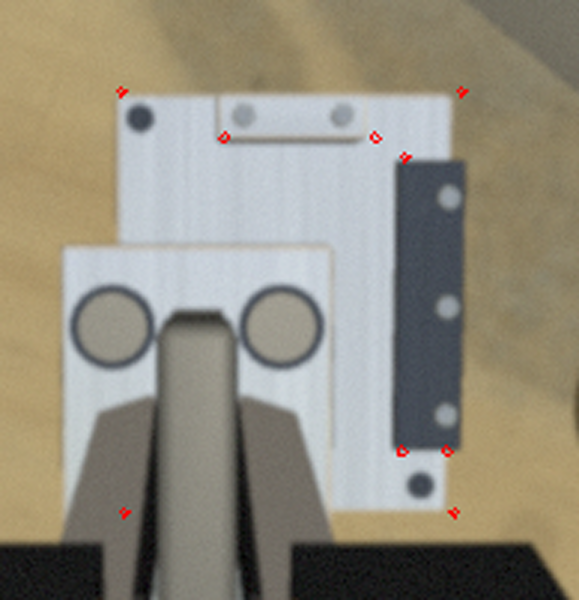

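```bash
python3 - <<'E'
from fit import *
c=np.load('w4.npy',allow_pickle=True).item()
k=2.985074626865672
U=lambda a:(np.array(a,float)+.5)/k-.5+[256,101]
e=arm.current_eef_pos()-tcp(nw(-30,-30,110),tool(N[2])); print('tcp err',e)
print('carrier pred',((pix(c,place(N,[(-60,12,71),(0,12,71)]))-[256,101]+.5)*k-.5).round(1).tolist(),'seen (64,246),(331,246)')
n=np.array([(118,96,-50,56,12),(452,96,44,56,12),(445,510,44,-62,12),(395,160,24,36,33),(393,449,24,-40,33),(217,139,-22,42,24)],float)
s,r=fit(c,U(n[:,:2]),n[:,2:],N); print(s,(np.array(N)-s),r.round(1).tolist())
# carrier fitted in the same picture (assumed top z=71)
m=np.array([(64,246,-30,42,71),(331,246,30,42,71),(63,465,-30,-20,71)],float)
s2,r2=fit(c,U(m[:,:2]),m[:,2:],[*nw(-30,-30,0)[:2],N[2]]); print(s2,np.array([*nw(-30,-30,0)[:2],N[2]])-s2,r2.round(1).tolist())
E
```

```text
tcp err [-0.1462312   0.50721292 -0.13154755]
carrier pred [[55.6, 250.8], [330.9, 250.9]] seen (64,246),(331,246)
[ 378.29176346 -382.55184258   -1.22383435] [ 1.30823654e+00 -1.84815742e+00 -1.65653561e-04] [[-1.4, -0.9], [0.5, -0.8], [0.6, 1.2], [0.4, -0.3], [-0.2, 1.2], [-0.4, 0.1]]
[ 342.8990553  -366.8566445    -1.23103179] [-1.70964628  0.4740389   0.00703179] [[-0.8, -0.9], [2.0, -0.3], [-0.3, 19.5]]
```

```bash
sed -i 's/^N=.*/N=[378.5,-382.8,-1.224]/' h.py; python3 - <<'E'
from h import *
q=tool(N[2])
arm.movel(tcp(nw(-16,-16,100),q),q,vel=60)
arm.movel(tcp(nw(-16,-16,71),q),vel=60); arm.pause(.1); print(F())
z=71
while z>60:
    z-=0.5; arm.movel(tcp(nw(-16,-16,z),q),vel=20); f=F(); print(z,f)
    if f[2]>8: break
arm.pause(.4); print(F(),np.round(arm.current_torque(),2),arm.current_width(),arm.current_eef_pos()-tcp(nw(-16,-16,z),q),arm.current_time())
E
```

```text
[ 0.2 -1.  -1.5]
70.5 [-0.1 -0.5 -2.3]
70.0 [ 0.   0.  -2.5]
69.5 [-0.3 -0.6 -2.4]
69.0 [-0.2  0.3 -3. ]
68.5 [ 0.1  0.8 -2.1]
68.0 [ 0.6 -0.1 -2. ]
67.5 [ 0.2 -0.5 -2.5]
67.0 [ 0.6 -0.3 -2.5]
66.5 [ 0.1  0.3 -2.7]
66.0 [ 0.7 -1.1 -2.8]
65.5 [-0.2 -0.4 -2.1]
65.0 [-0.8  0.3 -2.8]
64.5 [-2.1  0.5  3.8]
64.0 [-2.4  1.9  7.7]
63.5 [-4.3  1.9 11.3]
[-4.9  2.9 10.3] [0.55 0.42 0.12] 13.857430372381915 [ 0.03430743 -0.06701844  1.40338518] 15.6667
```

```bash
cat >> h.py <<'E'
def fn():  # force in nest axes
    f=np.mean([arm.current_force() for _ in range(3)],0); c,s=np.cos(N[2]),np.sin(N[2]); return np.round([c*f[0]+s*f[1],-s*f[0]+c*f[1],f[2]],1)
def act(): # grasp point in nest axes
    p=np.array(arm.current_eef_pos())-11*R.from_quat(arm.current_ee_rot()).as_matrix()[:,0]; d=p[:2]-N[:2]; c,s=np.cos(N[2]),np.sin(N[2])
    return np.round([c*d[0]+s*d[1],-s*d[0]+c*d[1],p[2]],1)
E
python3 - <<'E'
from h import *
q=tool(N[2])
arm.movel(tcp(nw(-16,-16,62.5),q),vel=20); arm.pause(.3); print('press',fn(),np.round(arm.current_torque(),2))
arm.movel(tcp(nw(-16,-16,64),q),vel=20); arm.pause(.1); print(fn())
x=-16
while x<5:
    x+=1; arm.movel(tcp(nw(x,-16,64),q),vel=20); f=fn(); print(x,f,act())
    if x>-6 and f[0]<-14: break
print(arm.current_time(),np.round(arm.current_torque(),2))
E
```

```text
press [-5.3 -5.2 18.9] [0.88 0.57 0.16]
[-1.7 -2.8  9. ]
-15 [-2.8 -3.  11.1] [-15.4 -16.   64.9]
-14 [-4.9 -3.6 13.7] [-15.3 -16.   64.9]
-13 [-7.9 -3.4 14.8] [-15.2 -15.9  64.9]
-12 [-8.  -3.9 17.5] [-15.1 -15.9  65. ]
-11 [-10.8  -3.8  18.9] [-14.9 -15.9  65. ]
-10 [-10.4  -5.   21.5] [-14.9 -15.9  65.1]
-9 [-13.5  -4.4  23.4] [-14.7 -15.9  65.1]
-8 [-14.1  -4.5  25.2] [-14.6 -15.9  65.2]
-7 [-12.6  -2.6  21.4] [-12.5 -15.4  65.1]
-6 [-14.9  -3.7  23.4] [-12.3 -15.5  65.2]
-5 [-14.8  -3.5  25.9] [-12.2 -15.4  65.2]
19.3167 [2.72 0.92 0.53]
```

The arm is compliant and friction sticks. I back off the lateral lead and servo the down-force lower while sliding.

```bash
cat >> h.py <<'E'
def slide(cmd,axis,fstop,lim,fz=2.5,step=1.0,q=None):
    q=tool(N[2]); cmd=np.array(cmd,float); k=0
    while cmd[axis]<lim:
        f=fn(); cmd[2]+=np.clip((f[2]-fz)*0.08,-.5,.5); cmd[axis]+=step
        arm.movel(tcp(nw(*cmd),q),vel=25); f=fn(); print(cmd.round(1),f,act())
        if f[axis]<-fstop: break
    return cmd
E
python3 - <<'E'
from h import *
q=tool(N[2]); cmd=np.array([-11.5,-16,64])
arm.movel(tcp(nw(*cmd),q),vel=25)
for i in range(5):
    f=fn(); cmd[2]+=np.clip((f[2]-2.5)*0.08,-.8,.8); arm.movel(tcp(nw(*cmd),q),vel=25)
print(cmd,fn(),act())
cmd=slide(cmd,0,9,6)
print(cmd,arm.current_time(),np.round(arm.current_torque(),2))
E
```

```text
[-11.5   -16.     64.904] [-1.7  0.5  0.9] [-11.4 -16.   64.9]
[-10.5 -16.   64.8] [-2.9 -0.   5. ] [-11.3 -16.   65. ]
[ -9.5 -16.   65. ] [-1.4 -0.8  1.3] [ -9.1 -16.3  64.9]
[ -8.5 -16.   64.9] [-3.3 -2.3  4.4] [ -8.9 -16.2  64.9]
[ -7.5 -16.   65. ] [-0.3 -0.4  0.4] [ -6.8 -16.   64.9]
[ -6.5 -16.   64.9] [-2.9 -1.1  3.9] [ -6.6 -16.1  64.9]
[ -5.5 -16.   65. ] [-1.  -0.4  0.5] [ -5.1 -15.9  64.9]
[ -4.5 -16.   64.8] [-3.9 -1.   5.3] [ -5.  -15.9  64.9]
[ -3.5 -16.   65. ] [0.1 0.5 0.4] [ -2.6 -16.   64.9]
[ -2.5 -16.   64.9] [-2.  -0.5  3.3] [ -2.6 -16.   64.9]
[ -1.5 -16.   64.9] [-2.3  0.5  1.8] [ -1.4 -15.9  64.9]
[ -0.5 -16.   64.9] [-4.4 -0.5  4. ] [ -1.2 -15.9  64.9]
[  0.5 -16.   65. ] [-5.2 -1.2  6.5] [ -1.1 -15.9  65. ]
[  1.5 -16.   65.3] [-6.4 -1.   6.4] [ -0.9 -15.9  65.1]
[  2.5 -16.   65.6] [-7.7 -0.3  5.8] [ -0.8 -15.9  65.1]
[  3.5 -16.   65.9] [-9.1 -0.7  5.5] [ -0.7 -15.9  65.2]
[  3.5   -16.     65.896] 24.725 [1.49 0.53 0.36]
```

```bash
python3 - <<'E'
from h import *
q=tool(N[2]); cmd=np.array([3.5,-16,65.3])
arm.movel(tcp(nw(*cmd),q),vel=25); arm.pause(.2); print(fn(),act())
cmd=np.array([1.5,-16,65.]); arm.movel(tcp(nw(*cmd),q),vel=25); print(fn(),act(),arm.current_time())
im=arm.get_image('wrist'); c=arm.get_calibration('wrist'); save('w5.png',cv2.resize(im[90:290,220:460],None,fx=3,fy=3,interpolation=cv2.INTER_CUBIC))
E
```

```text
[-9.  -1.7 10.3] [ -0.8 -15.9  65.1]
[-8.  -1.   8.4] [ -1. -16.  65.] 25.425
```

View pics/w5.png

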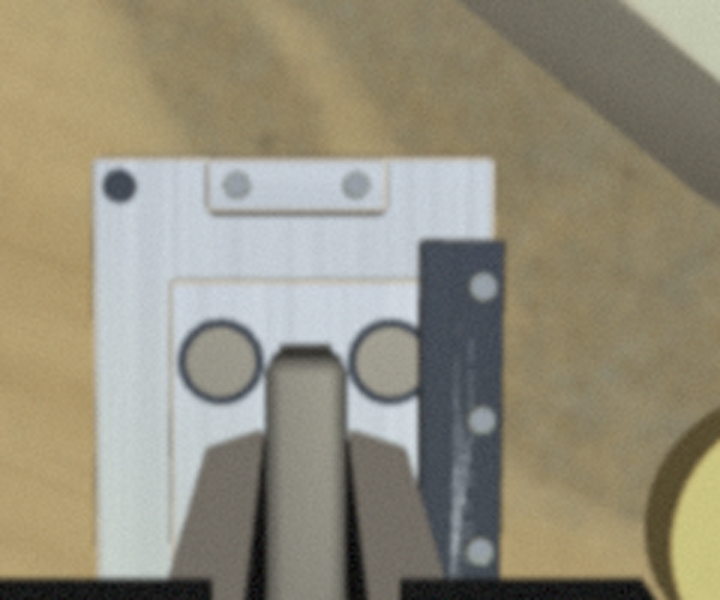

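Picture 7: the carrier's right edge is under the lip and it looks square. Its left edge at col 171 works out to about 19.3 mm from the plate edge (20 expected when flush), and the gap to the stop is about 16 mm. Now slide along y.

```bash
python3 - <<'E'
from h import *
q=tool(N[2]); cmd=np.array([0.8,-16,65.]); arm.movel(tcp(nw(*cmd),q),vel=25)
cmd=slide(cmd,1,11,8,fz=2.5,step=1.3)
print(cmd,arm.current_time(),np.round(arm.current_torque(),2))
E
```

```text
[  0.8 -14.7  65.4] [-5.5 -3.7  6.3] [ -1.  -15.6  65.1]
[  0.8 -13.4  65.7] [-4.4 -5.   5.8] [ -1.  -14.7  65.1]
[  0.8 -12.1  66. ] [-4.3 -3.8  3. ] [ -1.  -13.3  65.2]
[  0.8 -10.8  66. ] [-4.2 -3.7  3.1] [ -1.  -12.1  65.2]
[ 0.8 -9.5 66.1] [-4.5 -3.8  2.9] [ -1.  -10.8  65.2]
[ 0.8 -8.2 66.1] [-3.9 -4.3  2.1] [-1.  -9.5 65.2]
[ 0.8 -6.9 66.1] [-5.  -3.6  2.1] [-1.  -8.2 65.2]
[ 0.8 -5.6 66. ] [-4.4 -5.   3.1] [-1.  -7.  65.2]
[ 0.8 -4.3 66.1] [-4.6 -4.   2.5] [-1.  -5.5 65.2]
[ 0.8 -3.  66.1] [-4.9 -3.6  2.2] [-1.  -4.3 65.2]
[ 0.8 -1.7 66.1] [-4.1 -5.1  2.9] [-1.  -3.  65.2]
[ 0.8 -0.4 66.1] [-4.6 -4.1  2.4] [-1.  -1.7 65.2]
[ 0.8  0.9 66.1] [-6.1 -6.8  4.7] [-1.  -1.2 65.2]
[ 0.8  2.2 66.3] [ -5.4 -10.8   4.9] [-1.  -1.  65.3]
[ 0.8  3.5 66.5] [ -5.2 -13.2   6.5] [-1.  -0.8 65.5]
[ 0.8    3.5   66.464] 29.475 [0.06 2.66 0.1 ]
```

```bash
python3 - <<'E'
from h import *
q=tool(N[2])
arm.movel(tcp(nw(0.3,1.0,64.9),q),vel=25); arm.pause(.2); print(fn(),act(),np.round(arm.current_torque(),2))
arm.movel(tcp(nw(-0.7,-0.6,64.3),q),vel=25); arm.pause(.2); print(fn(),act(),np.round(arm.current_torque(),2))
arm.command_gripper(40); arm.pause(.2); print(fn(),act(),arm.current_width())
a=act(); arm.movel(tcp(nw(a[0],a[1],115),q),vel=50); arm.pause(.2); print(fn(),act(),arm.current_time())
im=arm.get_image('wrist'); c=arm.get_calibration('wrist'); np.save('w6.npy',c); save('w6.png',cv2.resize(im[120:300,230:450],None,fx=3,fy=3,interpolation=cv2.INTER_CUBIC))
E
```

```text
[-5.6 -9.6  9.8] [-1.1 -1.3 65. ] [0.65 1.49 0.16]
[-4.7 -4.7 10.7] [-1.2 -1.5 64.9] [0.67 0.81 0.19]
[ 0.3 -0.1 -0.1] [-0.7 -0.6 64.3] 40.1184087341545
[-0.3 -0.4  0.2] [ -0.9  -0.7 114.7] 32.5667
```

View pics/w6.png

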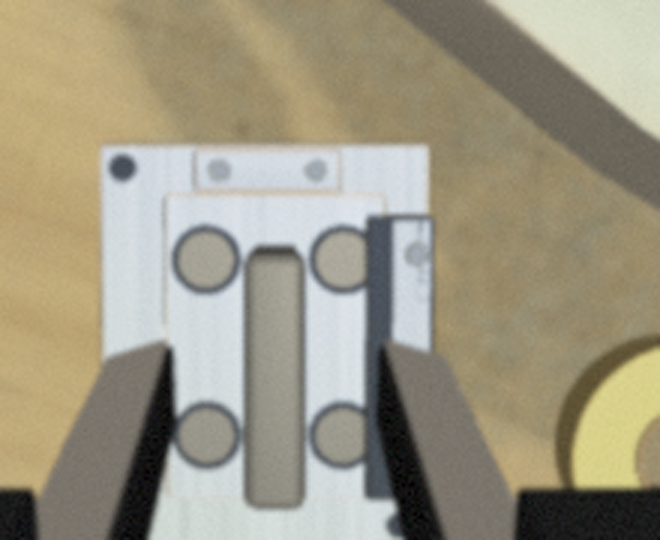

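Picture 8: the carrier's front edge (row 193) meets the stop face (row 190). Its left edge works out to 20.0 mm from the plate edge, which is the flush value, and it looks square. The fingers are clear, so I hand in.

```bash
python3 - <<'E'
from h import *
arm.job_done(); print(arm.current_time(),F())
E
```

```text
the job is handed in; nothing more can be done
the job is handed in; nothing more can be done
```

I gripped the bare-metal carrier by its handle and set it on the nest plate short of both stops. I pressed it down with about 19 N, slid it under the lip to the fence, slid it along to the end stop, released it and handed in. The last clock reading before hand-in was 32.6 s; the limit is 54 s.

**Last checks:**
- **Fence:** the final wrist picture puts the carrier's edge 20.0 mm from the plate edge, which is the flush value.
- **End stop:** it shows an apparent gap of about 1 mm or less, partly parallax. The y-force had also risen to 13 N against the stop.
- **Square:** it looks square to the fence by eye; I did not fit the final angle.
- **Robot clear:** the force was about 0 N with the gripper raised 50 mm above the carrier.
- **Bystanders:** I never moved near the can or the tape, but I did not re-measure them at the end.

**What disagreed or went wrong:**
- **Nest position:** the first and second fits differed by about 2.3 mm. I used the second fit and relied on contact forces for the final seating. Contact with both stops came about 1 mm earlier than expected, which is within the calibration error.
- **First slide:** it stuck because I was pressing too hard (about 26 N), so I eased the down-force and it then went smoothly.

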